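Seat a spring-loaded pump cover with four push caps

ROBOT

A 6-joint arm with a two-finger parallel gripper is mounted at the origin on the work surface. World frame = base frame: x ahead of the robot, y to its left, z up, the work surface at z = 0. Lengths are in m, angles in rad, forces in N, time in s.
With the tool pointing down it reaches from about 0.35 to 0.775 m from the base axis. Payload 5.5 kg.
Tool frame: the origin (TCP) lies midway between the tips of the shut fingers; the grasp point (between the pads) lies env.tcp_to_grasp behind it (env.tcp_to_grasp is the distance from the TCP to the grasp point, in m); z points along the fingers, y is the direction in which the jaws open and shut (so a half turn about z gives the same grasp; the last joint's range is limited). The gripper opens to 85 mm and grips with 20 to 120 N. Pads are 22 mm wide; open, the fingers measure 114 mm over their backs; the gripper's body (76 mm by 85 mm) begins 54 mm behind the grasp point. The pads swing forward as they close: fully open they stand 13 mm farther back than shut.
Start: joints at [-1.407, 0.313, 0.046, 1.304, 0, 1.431], TCP at [0.172, -0.549, 0.231] pointing down, gripper open.
Joint ranges: [-2.76, 2.76], [-0.86, 1.69], [-1.03, 1.26], [-2.2, 2.34], [-1.47, 1.5], [-3.14, 3.14]. Speed limits (rad/s): [2.57, 2.57, 3.14, 3.14, 3.14, 3.14].

INTERFACE

Orientations are given as a unit quaternion [w, x, y, z].
In Python, from workcell import env gives the robot as it stands.
- The arm moves only by the shell command python3 -m handwheel 'ROWS' [OPENING] [FORCE]. ROWS is JSON, a list of rows, each an object of numbers: "dx", "dy", "dz": the shift along the tool's x, y, z normalised to -1 to 1, where 1 is 20 mm; "roll": the turn about the tool's z normalised to -1 to 1, where 1 is 6 degrees. In form: [{"dx": .., "dy": .., "dz": .., "roll": ..}, ...]. A call has 1 to 8 rows; each row shifts and turns the commanded pose from where the row before left it, along the tool's axes as they then stand; what a row does not reach is not made up. A row lasts 1/12 s, in which the tool goes at most 41.7 mm and 7.16 degrees, less where a joint would pass 70% of its speed; a pose out of reach is approached as far as the arm can. A call with a number of a shift or a turn outside -1 to 1 is refused whole. A call with a gripper value outside its range is refused whole. OPENING is the closure in counts, from 0 (fully open) to 255 (shut), set as the call begins (- or left out, the last holds). The fingers move at their own pace and stop on an object; FORCE is the grip in N (left out, the last holds). Time passes only in rows, so rows that do not move let the fingers close. It gives the time, the measured TCP pose, the force and the opening at its end, in the units of the state.
- env.get_state(): the state, without advancing time (a new reading comes with each control period).
- env.read_camera(name): name is "scene" or "top" or "wrist"; returns the picture (420x560x3 uint8, blue, green, red); there is no depth.
- env.calibration(name): a dict with "fx", "fy", "cx", "cy" (pixels), "R" (3x3) and "t" (3): a world point X has camera coordinates R X + t. Camera axes: x right, y down, z forward; pixel columns grow to the right and rows downward; lengths in m; the calibration is good to about 2 mm. The wrist camera is an equidistant fisheye: a pixel r from the principal point sees the ray r / f radians off the axis. A picture is of the moment at which its call begins: read the wrist's pose just before it. calibration takes no time and is no camera call; for the wrist camera it gives the pose at the moment of the call.
- env.hand_in(): hands the job in, once; it reports no verdict.
The state is a dict: "clock": time; "joint_pos": joint angles; "qvel": joint speeds; "tau": joint torques, N m; "tcp_pos": TCP position; "orientation": TCP orientation; "wrist_force": force on the tool from outside, world axes, zero at the start; "ft_torque": the same for the moment, N m; "finger_gap": finger opening in m.
Only numpy, scipy, OpenCV 4.12 (cv2) and the standard library are available. Lean on these libraries where they do the work, as an engineer would, in place of code of your own. Each camera call takes 0.05 s, during which the arm holds its last target.

TASK

The pump's square cover floats on springs under four push caps, one at each corner. Press the caps down from above in cross order, each one followed by the one diagonally opposite: first round about 7 mm each, second round each until it comes firm on the cover and the cover is down on its spacers (about 16 N), then go round again so that all four are left snug and the cover sits level. Press gently, never hammering a cap, and leave the brass impeller and the spare cap on the bench alone.

Things in the scene. Friction and masses are not known exactly. Their poses are not given: they have to be found in the camera images.
- housing: grey pump housing fixed to the bench, 170 x 170 mm foot, 150 x 150 mm top flange at 60 mm height, four studs; origin at the centre of its foot on the bench, x and y along its sides. Around the studs, under the cover's corners, are spacer packs that end 64 to 68 mm above the bench, all four alike; their height can only be felt
- cover: loose aluminium cover, 146 x 146 x 8 mm, 0.35 kg, with a low round boss (to 23 mm above the underside); the studs pass through its corner holes. Origin at the centre of its underside, about 76 mm above the bench at the start, where it floats on four weak springs (about 1 N each); it can tilt. Seated, it rests on the spacer packs
- cap_a: steel push cap on a vertical stud, 28 mm tall, flat round top 26 mm across; origin at the centre of its top face, which starts 115 to 116.5 mm above the bench. In the housing's frame it stands at (+47, +47) mm; diagonally opposite cap_c. All four: slides only straight down, 21 mm at most, against about 8 N and stays where it is left
- cap_b: steel push cap on a vertical stud, 28 mm tall, flat round top 26 mm across; origin at the centre of its top face, which starts 115 to 116.5 mm above the bench. In the housing's frame it stands at (-47, +47) mm; diagonally opposite cap_d. All four: it meets the cover after 1 to 6 mm and comes firm after 11 to 16.5 mm of travel in all
- cap_c: steel push cap on a vertical stud, 28 mm tall, flat round top 26 mm across; origin at the centre of its top face, which starts 115 to 116.5 mm above the bench. In the housing's frame it stands at (-47, -47) mm; diagonally opposite cap_a. All four: when firm the force rises steeply above 8 N; 14 to 20 N is snug, over 45 N spoils it
- cap_d: steel push cap on a vertical stud, 28 mm tall, flat round top 26 mm across; origin at the centre of its top face, which starts 115 to 116.5 mm above the bench. In the housing's frame it stands at (+47, -47) mm; diagonally opposite cap_b. All four: pressing one cap home can slacken another that was firm already
- impeller_mid (a point): middle of a loose brass pump impeller, 60 mm across and 36 mm tall, standing on the bench beside the housing
- spare_cap_center (a point): middle of a loose spare steel cap, 26 mm across and 28 mm tall, standing on the bench beside the housing
Things that resemble listed ones, but are neither listed nor needed, are in the scene too. Of the things like the cover, leave any that is brown or green; of the rest the larger one is meant.

How it is judged:
On the way, in this order (a step that is already met when the one before it is completed fails the run):
1. one diagonal pair of caps is 4 to 10 mm down while the other pair is still up (less than 3 mm) (((distance of cap_a from where it was at the start of the episode between 0.004 and 0.01 m and distance of cap_c from where it was at the start of the episode between 0.004 and 0.01 m and distance of each of cap_b, cap_d from where it was at the start of the episode below 0.003 m) or (distance of cap_b from where it was at the start of the episode between 0.004 and 0.01 m and distance of cap_d from where it was at the start of the episode between 0.004 and 0.01 m and distance of each of cap_a, cap_c from where it was at the start of the episode below 0.003 m))), for 0.1 s.
2. all four caps are 4 to 10 mm down (distance of cap_a from where it was at the start of the episode between 0.004 and 0.01 m and distance of cap_b from where it was at the start of the episode between 0.004 and 0.01 m and distance of cap_c from where it was at the start of the episode between 0.004 and 0.01 m and distance of cap_d from where it was at the start of the episode between 0.004 and 0.01 m), for 0.1 s.
3. one diagonal pair is home (more than 10.5 mm down) while the other pair is still half-way (less than 10 mm) (((distance of each of cap_a, cap_c from where it was at the start of the episode above 0.0105 m and distance of each of cap_b, cap_d from where it was at the start of the episode below 0.01 m) or (distance of each of cap_b, cap_d from where it was at the start of the episode above 0.0105 m and distance of each of cap_a, cap_c from where it was at the start of the episode below 0.01 m))), for 0.1 s.
At the end, for the whole second after the job is handed in: all four caps are more than 10.5 mm below where they started and each bears on the cover with more than 3 N with nothing touching them (the springs alone give about 1 N), and the cover is at rest, level within 0.015 rad (distance of each of cap_a, cap_b, cap_c, cap_d from where it was at the start of the episode above 0.0105 m and contact force between each of cap_a, cap_b, cap_c, cap_d and cover above 3 N and angle between cover's own z axis and vertical below 0.015 rad and linear speed of cover below 0.01 m/s).
It fails at once if a cap is hit or pressed with more than 45 N (contact force between any of the arm, the fingers and cap_a above 45 N or contact force between any of the arm, the fingers and cap_b above 45 N or contact force between any of the arm, the fingers and cap_c above 45 N or contact force between any of the arm, the fingers and cap_d above 45 N).
It fails at once if the impeller or the spare cap is moved more than 20 mm (distance of any of impeller_mid, spare_cap_center from where it was at the start of the episode above 0.02 m).
It also fails if it takes over 72 s, if anything falls off the work surface, if the arm or the gripper's body presses on something with over 40 N, if the wrist force passes 120 N, or if a joint passes its speed limit or range.

## Working session

There is one attempt and no reset: what is moved stays moved. The work goes in short steps, Python scripts to look and compute and a shell command to move; the robot and the scene stay as the last step left them, time stands still between calls to the robot, and variables do not carry over. Pictures are saved under pics/ and viewed, and the job is handed in when it is done.

```bash
ls; mkdir -p pics; python3 - <<'E'
from workcell import env
import cv2
s=env.get_state()
for k,v in s.items(): print(k,v)
print(env.tcp_to_grasp)
for n in("scene","top","wrist"):
    c=env.calibration(n); print(n,{k:(v if not hasattr(v,'tolist') else v.tolist()) for k,v in c.items()})
    cv2.imwrite(f"pics/{n}0.png",env.read_camera(n))
E
```

```text
pics
clock 0.0
joint_pos [-1.40662624e+00  3.13982074e-01  4.49840997e-02  1.30360781e+00
  3.16850905e-05  1.43117988e+00]
qvel [-0.00179101 -0.0008952  -0.00169229  0.00103444  0.00136853 -0.00024486]
tau [ 1.01685188e-06 -4.80632722e+01  2.98527753e+01  1.97077473e-02
 -1.25760089e-04  4.28493891e-06]
tcp_pos [ 0.1719096  -0.54816532  0.2304214 ]
orientation [-9.04853061e-04  9.88485977e-01  1.51309797e-01  4.73445730e-06]
wrist_force [ 0.23053193  0.5108055  -0.35819105]
ft_torque [ 0.02417236 -0.00370768 -0.0073578 ]
finger_gap 0.08543879987109794
0.0187
scene {'fx': 538.9351201012234, 'fy': 538.9351201012234, 'cx': 281.5729941910116, 'cy': 209.91558277783568, 'R': [[0.6883859750912229, 0.7250808064536879, -0.01955948389338649], [0.379770684298134, -0.3832634365699736, -0.8419521159402718], [-0.6179797542358756, 0.5721599097289528, -0.5391976085383942]], 't': [-0.41990490412657466, -0.09423403838237872, 1.2238295124356409]}
top {'fx': 443.5103783490283, 'fy': 443.5103783490283, 'cx': 280.5150539962335, 'cy': 219.11727430401024, 'R': [[-0.023809781307222933, -0.9995919414732362, 0.015781155086618634], [-0.993772312380634, 0.021946410164446716, -0.10924717949009581], [0.10885626054458034, -0.018284026434556518, -0.9938893343413996]], 't': [0.07735674934142824, 0.516839841829822, 1.0207227049450398]}
wrist {'fx': 325.19226210127806, 'fy': 325.19226210127806, 'cx': 279.58369741905517, 'cy': 212.7686027970815, 'R': [[0.2996802072445479, -0.9540391658544343, -0.0010214703323308994], [-0.9142364288652016, -0.2874831859720627, 0.28552612826001633], [-0.27269676478034666, -0.08463266390187314, -0.9583703807397242]], 't': [-0.575339158599878, -0.03742369523277409, 0.3785028339867506]}
```

View pics/scene0.png

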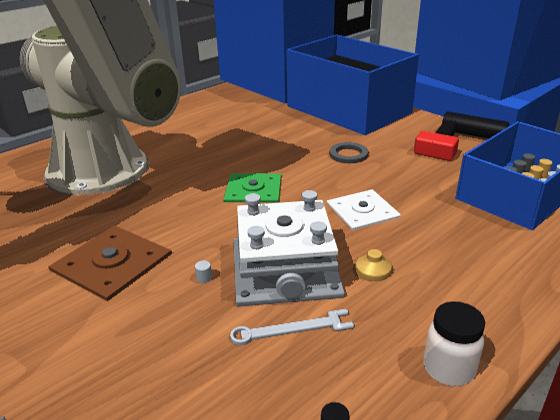

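View pics/top0.png

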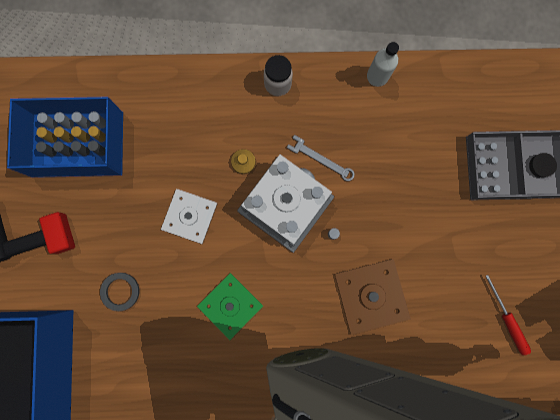

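View pics/wrist0.png

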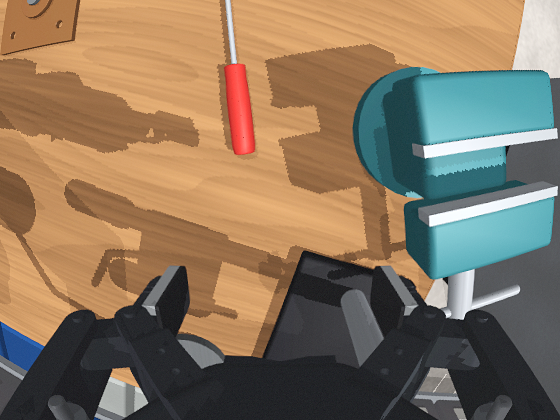

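```bash
python3 - <<'E'
import cv2
t=cv2.imread('pics/top0.png')[140:265,225:350]; cv2.imwrite('pics/topc.png',cv2.resize(t,(600,600),interpolation=cv2.INTER_CUBIC))
t=cv2.imread('pics/scene0.png')[180:305,220:350]; cv2.imwrite('pics/scenec.png',cv2.resize(t,None,fx=4.8,fy=4.8,interpolation=cv2.INTER_CUBIC))
E
```

```text
(no output)
```

View pics/topc.png

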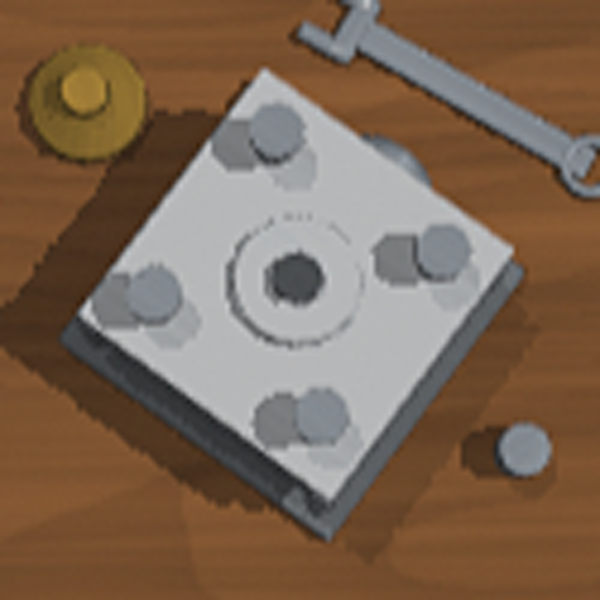

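View pics/scenec.png

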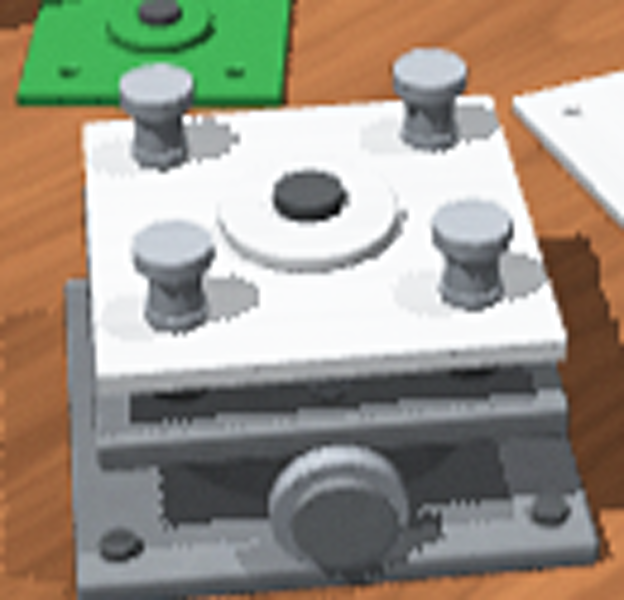

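```bash
cat > h.py <<'E'
import numpy as np
from workcell import env
def tri(obs):
    A=np.zeros((3,3));b=np.zeros(3);R_=[]
    for n,(u,v) in obs:
        c=env.calibration(n);R=np.array(c['R']);t=np.array(c['t'])
        d=R.T@np.array([(u-c['cx'])/c['fx'],(v-c['cy'])/c['fy'],1]);d/=np.linalg.norm(d);o=-R.T@t
        P=np.eye(3)-np.outer(d,d);A+=P;b+=P@o;R_.append((o,P))
    X=np.linalg.solve(A,b);return X,[np.linalg.norm(P@(X-o)) for o,P in R_]
E
python3 - <<'E'
from h import *
T=lambda u,v:((u-2)/4.8+225,(v-2)/4.8+140)
S=lambda u,v:((u-2)/4.8+220,(v-2)/4.8+180)
P=[]
for t,s in [((277,131),(472,223)),((442,250),(174,245)),((322,414),(157,88)),((155,293),(430,73))]:
    X,r=tri([("top",T(*t)),("scene",S(*s))]);print(X.round(4),np.round(r,4));P.append(X)
P=np.array(P);m=P.mean(0);print(m,np.hypot(*(m[:2])))
for i in range(4): print(np.linalg.norm(P[i]-P[(i+1)%4]), np.degrees(np.arctan2(*(P[i]-P[(i+1)%4])[[1,0]])))
print(np.linalg.norm(P[0]-P[2]),np.linalg.norm(P[1]-P[3]))
E
```

```text
[0.6256 0.0615 0.1132] [0.0016 0.0016]
[ 0.5686 -0.0124  0.1133] [0.0013 0.0013]
[0.4947 0.0444 0.1142] [0.0014 0.0014]
[0.552  0.1188 0.1124] [0.0016 0.0016]
[0.56023189 0.05307448 0.11327447] 0.5627403256313697
0.09340734598234086 52.343369403402015
0.09316441463585601 -37.5899108787015
0.09385634651487916 -127.57464700958363
0.09329861253946041 142.14503156965935
0.13200418170679148 0.1322504101642633
```

```bash
python3 -m handwheel '[{"roll":-0.97},{"roll":-0.97},{"roll":-0.97},{"roll":-0.97},{"roll":-0.97},{"roll":-0.97},{"roll":0}]' 255 60
cat >> h.py <<'E'
def go(x,y,z=None):
    s=env.get_state();w,a,b,c=s['orientation']
    from scipy.spatial.transform import Rotation as Ro
    R=Ro.from_quat([a,b,c,w]).as_matrix();p=np.array(s['tcp_pos'])
    d=np.array([x,y,p[2] if z is None else z])-p
    print('t',round(s['clock'],2),'tcp',p.round(4),'yaw',np.degrees(np.arctan2(R[1,0],R[0,0])).round(2),'tilt',np.degrees(np.arccos(-R[2,2])).round(2),'F',np.round(s['wrist_force'],1),'gap',round(s['finger_gap'],4),'j',np.round(s['joint_pos'],2))
    print('need units (20mm) dx,dy,dz',(R.T@d/0.02).round(3))
E
python3 -c "
from h import *
go(0.56,0.053)"
```

```text
t 0.15 tcp [ 0.1719 -0.5483  0.2306] yaw 17.41 tilt 0.08 F [-0.5 -0.5 -0.6] gap 0.0854 j [-1.41  0.31  0.05  1.3   0.    1.43]
need units (20mm) dx,dy,dz [ 27.508 -22.884   0.037]invalid input at $[0]: expected keys dx, dy, dz, roll
```

```bash
python3 -m handwheel '[{"dx":0,"dy":0,"dz":0,"roll":-0.97},{"dx":0,"dy":0,"dz":0,"roll":-0.97},{"dx":0,"dy":0,"dz":0,"roll":-0.97},{"dx":0,"dy":0,"dz":0,"roll":-0.97},{"dx":0,"dy":0,"dz":0,"roll":-0.97},{"dx":0,"dy":0,"dz":0,"roll":-0.97},{"dx":0,"dy":0,"dz":0,"roll":0}]' 255 60
python3 -c "
from h import *
go(0.6256,0.0615)
go(0.56,0.053)"
```

```text
clock: 0.73
tcp_pos: [0.172, -0.5485, 0.2309]
orientation: [-0.0, 0.897, 0.442, 0.0]
wrist_force: [-0.6, 0.4, -0.3]
finger_gap: 0.0008
t 0.73 tcp [ 0.172  -0.5485  0.2309] yaw 52.47 tilt 0.04 F [-0.6  0.4 -0.3] gap 0.0008 j [-1.41  0.31  0.05  1.3  -0.    0.82]
need units (20mm) dx,dy,dz [ 3.8004e+01 -5.9100e-01  1.8000e-02]
t 0.73 tcp [ 0.172  -0.5485  0.2309] yaw 52.47 tilt 0.04 F [-0.6  0.4 -0.3] gap 0.0008 j [-1.41  0.31  0.05  1.3  -0.    0.82]
need units (20mm) dx,dy,dz [ 3.5669e+01 -2.9340e+00  1.8000e-02]
```

```bash
R='x'; python3 -m handwheel '[{"dx":1,"dy":0,"dz":0,"roll":0},{"dx":1,"dy":0,"dz":0,"roll":0},{"dx":1,"dy":0,"dz":0,"roll":0},{"dx":1,"dy":0,"dz":0,"roll":0},{"dx":1,"dy":0,"dz":0,"roll":0},{"dx":1,"dy":0,"dz":0,"roll":0},{"dx":1,"dy":0,"dz":0,"roll":0},{"dx":1,"dy":0,"dz":0,"roll":0}]'
python3 -m handwheel '[{"dx":1,"dy":0,"dz":0,"roll":0},{"dx":1,"dy":0,"dz":0,"roll":0},{"dx":1,"dy":0,"dz":0,"roll":0},{"dx":1,"dy":0,"dz":0,"roll":0},{"dx":1,"dy":0,"dz":0,"roll":0},{"dx":1,"dy":0,"dz":0,"roll":0},{"dx":1,"dy":0,"dz":0,"roll":0},{"dx":1,"dy":0,"dz":0,"roll":0}]'
python3 -m handwheel '[{"dx":1,"dy":0,"dz":0,"roll":0},{"dx":1,"dy":0,"dz":0,"roll":0},{"dx":1,"dy":0,"dz":0,"roll":0},{"dx":1,"dy":0,"dz":0,"roll":0},{"dx":1,"dy":0,"dz":0,"roll":0},{"dx":1,"dy":0,"dz":0,"roll":0},{"dx":1,"dy":0,"dz":0,"roll":0},{"dx":0,"dy":0,"dz":0,"roll":0}]'
python3 -c "
from h import *
go(0.5686,-0.0124)
import cv2
c=env.calibration('wrist');cv2.imwrite('pics/w1.png',env.read_camera('wrist'))
from h import *
R=np.array(c['R']);t=np.array(c['t'])
for X in [[.6256,.0615,.1155],[.5686,-.0124,.1155],[.4947,.0444,.1155],[.552,.1188,.1155]]:
    p=R@np.array(X)+t;r=np.hypot(p[0],p[1]);th=np.arctan2(r,p[2]);print(c['cx']+c['fx']*th*p[0]/r,c['cy']+c['fy']*th*p[1]/r)
"
```

```text
clock: 1.4
tcp_pos: [0.2702, -0.4211, 0.2311]
orientation: [-0.0, 0.898, 0.439, 0.0]
wrist_force: [0.0, -0.3, -0.0]
finger_gap: -0.0001
clock: 2.07
tcp_pos: [0.368, -0.2945, 0.2312]
orientation: [-0.0, 0.898, 0.439, -0.0]
wrist_force: [0.5, -0.2, 0.2]
finger_gap: 0.0
clock: 2.73
tcp_pos: [0.4545, -0.1824, 0.2312]
orientation: [-0.0, 0.897, 0.441, 0.0]
wrist_force: [-0.0, 0.6, 0.2]
finger_gap: 0.0001
t 2.73 tcp [ 0.4545 -0.1824  0.2312] yaw 52.34 tilt 0.06 F [-0.   0.6  0.2] gap 0.0001 j [-0.55  0.15 -0.17  1.26  0.    1.68]
need units (20mm) dx,dy,dz [10.214 -0.675  0.011]
263.63949354103147 -114.72396081285913
262.0915615680427 -35.1846562614904
152.76030263764142 -23.935104237111148
162.58476319104437 -103.58460860640182
```

View pics/w1.png

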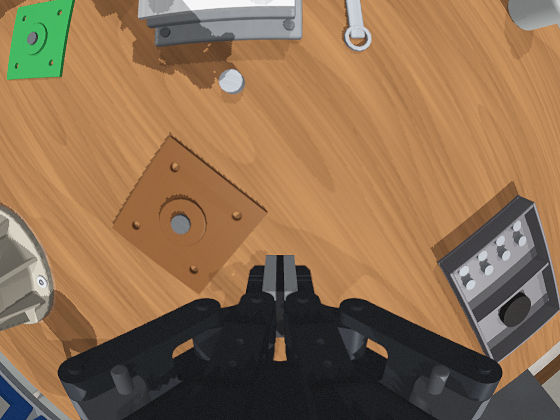

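```bash
python3 -m handwheel '[{"dx":1,"dy":-0.1,"dz":0,"roll":0},{"dx":1,"dy":-0.1,"dz":0,"roll":0},{"dx":1,"dy":-0.1,"dz":0,"roll":0},{"dx":1,"dy":-0.1,"dz":0,"roll":0},{"dx":1,"dy":-0.1,"dz":0,"roll":0},{"dx":0,"dy":0,"dz":0,"roll":0}]'
python3 -c "
from h import *
go(0.5686,-0.0124)
import cv2
c=env.calibration('wrist');cv2.imwrite('pics/w2.png',env.read_camera('wrist'))
from h import *
R=np.array(c['R']);t=np.array(c['t'])
for X in [[.6256,.0615,.1155],[.5686,-.0124,.1155],[.4947,.0444,.1155],[.552,.1188,.1155]]:
    p=R@np.array(X)+t;r=np.hypot(p[0],p[1]);th=np.arctan2(r,p[2]);print(c['cx']+c['fx']*th*p[0]/r,c['cy']+c['fy']*th*p[1]/r)
"
```

```text
clock: 3.28
tcp_pos: [0.5072, -0.0979, 0.2311]
orientation: [-0.0, 0.897, 0.441, 0.0]
wrist_force: [0.1, -0.7, 0.1]
finger_gap: -0.0002
t 3.28 tcp [ 0.5072 -0.0979  0.2311] yaw 52.34 tilt 0.04 F [ 0.1 -0.7  0.1] gap -0.0002 j [-0.35  0.2  -0.1   1.27  0.    1.88]
need units (20mm) dx,dy,dz [ 5.259e+00 -1.840e-01  4.000e-03]
274.19117407546867 -29.65663553665567
273.9704786347692 76.97146658793207
159.5570687464769 83.13068872689908
162.93765867428831 -20.718993791120653
```

View pics/w2.png

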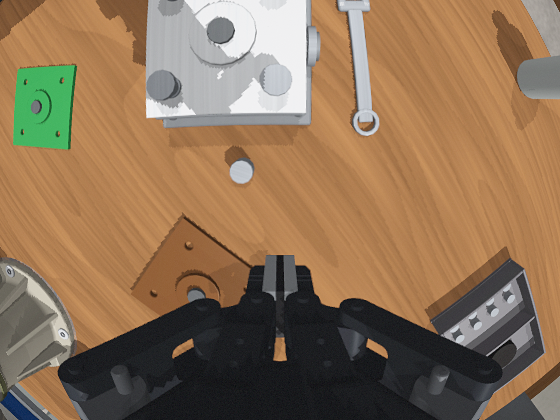

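```bash
python3 -m handwheel '[{"dx":0.88,"dy":-0.02,"dz":0.6,"roll":0},{"dx":0.88,"dy":-0.02,"dz":0.6,"roll":0},{"dx":0.88,"dy":-0.02,"dz":0.6,"roll":0},{"dx":0.88,"dy":-0.02,"dz":0.6,"roll":0},{"dx":0.88,"dy":-0.02,"dz":0.6,"roll":0},{"dx":0.88,"dy":-0.02,"dz":0.6,"roll":0},{"dx":0,"dy":0,"dz":0.6,"roll":0},{"dx":0,"dy":0,"dz":0,"roll":0}]'
python3 -c "
from h import *
go(0.5686,-0.0124,.120)
import cv2
c=env.calibration('wrist');cv2.imwrite('pics/w3.png',env.read_camera('wrist'))
cv2.imwrite('pics/s3.png',env.read_camera('scene')[100:310,180:400])
cv2.imwrite('pics/t3.png',env.read_camera('top')[120:280,200:360])
from h import *
R=np.array(c['R']);t=np.array(c['t'])
for X in [[.6256,.0615,.1155],[.5686,-.0124,.1155],[.4947,.0444,.1155],[.552,.1188,.1155]]:
    p=R@np.array(X)+t;r=np.hypot(p[0],p[1]);th=np.arctan2(r,p[2]);print(c['cx']+c['fx']*th*p[0]/r,c['cy']+c['fy']*th*p[1]/r)
"
```

```text
clock: 4.0
tcp_pos: [0.5673, -0.0148, 0.1446]
orientation: [-0.001, 0.898, 0.44, -0.002]
wrist_force: [-0.7, 0.0, -0.1]
finger_gap: 0.0001
t 4.0 tcp [ 0.5673 -0.0148  0.1446] yaw 52.26 tilt 0.27 F [-0.7  0.  -0.1] gap 0.0001 j [-0.17  0.34 -0.13  1.1  -0.    2.06]
need units (20mm) dx,dy,dz [ 0.138 -0.016  1.227]
277.28344385817513 73.00232527632963
277.6665191428295 243.3215200628564
126.26995918976937 241.20654091563583
112.43561394138666 84.62086836198336
```

View pics/w3.png

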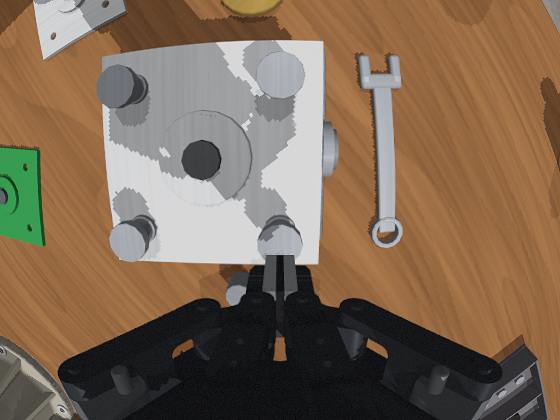

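View pics/s3.png

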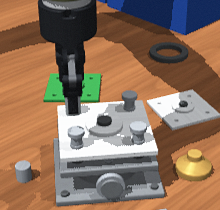

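```bash
cat >> h.py <<'E'
P={1:(.5699,-.0137),0:(.6273,.0607),3:(.5529,.1181),2:(.4955,.0437)}
E
python3 -m handwheel '[{"dx":0.13,"dy":0.07,"dz":0.5,"roll":0},{"dx":0,"dy":0,"dz":0.4,"roll":0},{"dx":0,"dy":0,"dz":0.2,"roll":0},{"dx":0,"dy":0,"dz":0,"roll":0}]'
python3 -m handwheel '[{"dx":0,"dy":0,"dz":0.06,"roll":0},{"dx":0,"dy":0,"dz":0.06,"roll":0},{"dx":0,"dy":0,"dz":0.06,"roll":0},{"dx":0,"dy":0,"dz":0.06,"roll":0},{"dx":0,"dy":0,"dz":0,"roll":0}]'
python3 -c "
from h import *
go(*P[1],.115)"
```

```text
clock: 4.48
tcp_pos: [0.5706, -0.0132, 0.1239]
orientation: [-0.001, 0.898, 0.441, -0.001]
wrist_force: [0.1, -0.3, -0.8]
finger_gap: 0.0001
clock: 4.9
tcp_pos: [0.5716, -0.0131, 0.1204]
orientation: [0.0, 0.898, 0.441, -0.0]
wrist_force: [0.4, -0.1, 0.7]
finger_gap: -0.0
t 4.9 tcp [ 0.5716 -0.0131  0.1204] yaw 52.33 tilt 0.01 F [ 0.4 -0.1  0.7] gap -0.0 j [-0.16  0.36 -0.16  1.05 -0.    2.07]
need units (20mm) dx,dy,dz [-0.078 -0.049  0.269]
```

```bash
python3 -m handwheel '[{"dx":-0.05,"dy":-0.04,"dz":0.06,"roll":0},{"dx":0,"dy":0,"dz":0.06,"roll":0},{"dx":0,"dy":0,"dz":0.06,"roll":0},{"dx":0,"dy":0,"dz":0,"roll":0},{"dx":0,"dy":0,"dz":0,"roll":0}]'
```

```text
clock: 5.32
tcp_pos: [0.5704, -0.0134, 0.1168]
orientation: [0.0, 0.898, 0.441, -0.0]
wrist_force: [1.0, 0.4, 0.6]
finger_gap: -0.0
```

```bash
python3 -m handwheel '[{"dx":0,"dy":0,"dz":0.05,"roll":0},{"dx":0,"dy":0,"dz":0.05,"roll":0},{"dx":0,"dy":0,"dz":0,"roll":0},{"dx":0,"dy":0,"dz":0,"roll":0}]'
```

```text
clock: 5.65
tcp_pos: [0.5706, -0.0134, 0.1155]
orientation: [0.0, 0.898, 0.441, 0.0]
wrist_force: [-0.7, 0.4, 4.2]
finger_gap: -0.0001
```

```bash
python3 -m handwheel '[{"dx":0,"dy":0,"dz":0.06,"roll":0},{"dx":0,"dy":0,"dz":0.06,"roll":0},{"dx":0,"dy":0,"dz":0.06,"roll":0},{"dx":0,"dy":0,"dz":0.06,"roll":0},{"dx":0,"dy":0,"dz":0.06,"roll":0},{"dx":0,"dy":0,"dz":0,"roll":0},{"dx":0,"dy":0,"dz":0,"roll":0}]'
```

```text
clock: 6.23
tcp_pos: [0.5706, -0.0135, 0.1096]
orientation: [0.0, 0.898, 0.441, 0.0]
wrist_force: [-1.1, -0.4, 6.2]
finger_gap: -0.0004
```

```bash
python3 -m handwheel '[{"dx":0,"dy":0,"dz":0.05,"roll":0},{"dx":0,"dy":0,"dz":0,"roll":0},{"dx":0,"dy":0,"dz":0,"roll":0}]'
python3 -m handwheel '[{"dx":0,"dy":0,"dz":-0.5,"roll":0},{"dx":0.2,"dy":-0.2,"dz":-0.5,"roll":0},{"dx":0.9,"dy":-0.9,"dz":0,"roll":0},{"dx":0.9,"dy":-0.9,"dz":0,"roll":0},{"dx":0.9,"dy":-0.9,"dz":0,"roll":0},{"dx":0.9,"dy":-0.9,"dz":0,"roll":0},{"dx":0.85,"dy":-0.85,"dz":0,"roll":0},{"dx":0,"dy":0,"dz":0,"roll":0}]'
python3 -c "
from h import *
go(*P[3],.1175)"
```

```text
clock: 6.48
tcp_pos: [0.5706, -0.0135, 0.1087]
orientation: [0.0, 0.898, 0.441, 0.0]
wrist_force: [-2.2, 0.3, 6.5]
finger_gap: -0.0001
clock: 7.15
tcp_pos: [0.553, 0.1211, 0.1287]
orientation: [-0.001, 0.897, 0.443, 0.001]
wrist_force: [0.4, 1.0, 0.1]
finger_gap: 0.0
t 7.15 tcp [0.553  0.1211 0.1287] yaw 52.58 tilt 0.1 F [0.4 1.  0.1] gap 0.0 j [ 0.07  0.35 -0.16  1.06  0.    2.3 ]
need units (20mm) dx,dy,dz [-0.122  0.086  0.561]
```

```bash
python3 -m handwheel '[{"dx":0,"dy":0,"dz":0.3,"roll":0},{"dx":0,"dy":0,"dz":0.2,"roll":0},{"dx":0,"dy":0,"dz":0,"roll":0},{"dx":0,"dy":0,"dz":0,"roll":0}]'
python3 -c "
from h import *
go(*P[3],.1175)"
```

```text
clock: 7.48
tcp_pos: [0.5535, 0.1161, 0.1173]
orientation: [-0.0, 0.898, 0.44, -0.001]
wrist_force: [0.4, 0.6, -0.3]
finger_gap: 0.0
t 7.48 tcp [0.5535 0.1161 0.1173] yaw 52.25 tilt 0.06 F [ 0.4  0.6 -0.3] gap 0.0 j [ 0.06  0.35 -0.18  1.04 -0.    2.29]
need units (20mm) dx,dy,dz [ 0.063 -0.084 -0.008]
```

```bash
python3 -m handwheel '[{"dx":0.06,"dy":-0.07,"dz":0.05,"roll":0},{"dx":0,"dy":0,"dz":0.05,"roll":0},{"dx":0,"dy":0,"dz":0,"roll":0},{"dx":0,"dy":0,"dz":0,"roll":0}]'
```

```text
clock: 7.82
tcp_pos: [0.5534, 0.1185, 0.1159]
orientation: [0.0, 0.898, 0.441, -0.0]
wrist_force: [0.5, 0.7, -0.7]
finger_gap: -0.0003
```

```bash
python3 -m handwheel '[{"dx":0,"dy":0,"dz":0.05,"roll":0},{"dx":0,"dy":0,"dz":0.02,"roll":0},{"dx":0,"dy":0,"dz":0,"roll":0}]'
```

```text
clock: 8.07
tcp_pos: [0.5536, 0.1187, 0.1151]
orientation: [0.0, 0.898, 0.441, 0.0]
wrist_force: [-1.4, 0.1, 4.9]
finger_gap: 0.0002
```

```bash
python3 -m handwheel '[{"dx":0,"dy":0,"dz":0.06,"roll":0},{"dx":0,"dy":0,"dz":0.06,"roll":0},{"dx":0,"dy":0,"dz":0.06,"roll":0},{"dx":0,"dy":0,"dz":0.06,"roll":0},{"dx":0,"dy":0,"dz":0.06,"roll":0},{"dx":0,"dy":0,"dz":0.04,"roll":0},{"dx":0,"dy":0,"dz":0,"roll":0},{"dx":0,"dy":0,"dz":0,"roll":0}]'
```

```text
clock: 8.73
tcp_pos: [0.5536, 0.1187, 0.1086]
orientation: [0.0, 0.898, 0.441, 0.0]
wrist_force: [-2.1, -1.6, 6.4]
finger_gap: 0.0001
```

```bash
python3 -m handwheel '[{"dx":0,"dy":0,"dz":-0.5,"roll":0},{"dx":0,"dy":0.2,"dz":-0.4,"roll":0},{"dx":0,"dy":0.9,"dz":0,"roll":0},{"dx":0,"dy":0.9,"dz":0,"roll":0},{"dx":0,"dy":0.9,"dz":0,"roll":0},{"dx":0,"dy":0.9,"dz":0,"roll":0},{"dx":0,"dy":0.85,"dz":0,"roll":0},{"dx":0,"dy":0,"dz":0,"roll":0}]'
python3 -m handwheel '[{"dx":0,"dy":0,"dz":0.2,"roll":0},{"dx":0,"dy":0,"dz":0.15,"roll":0},{"dx":0,"dy":0,"dz":0,"roll":0}]'
python3 -c "
from h import *
go(*P[0],.1175)"
```

```text
clock: 9.4
tcp_pos: [0.63, 0.0598, 0.1262]
orientation: [0.001, 0.898, 0.44, 0.001]
wrist_force: [0.4, 0.5, 0.4]
finger_gap: -0.0
clock: 9.65
tcp_pos: [0.6256, 0.0626, 0.1178]
orientation: [-0.001, 0.897, 0.441, -0.001]
wrist_force: [-0.3, 0.2, -0.4]
finger_gap: -0.0001
t 9.65 tcp [0.6256 0.0626 0.1178] yaw 52.36 tilt 0.12 F [-0.3  0.2 -0.4] gap -0.0001 j [-0.03  0.47 -0.    1.1   0.    2.2 ]
need units (20mm) dx,dy,dz [-0.022  0.127  0.012]
```

```bash
python3 -m handwheel '[{"dx":0,"dy":0,"dz":0.05,"roll":0},{"dx":0,"dy":0,"dz":0.05,"roll":0},{"dx":0,"dy":0,"dz":0,"roll":0},{"dx":0,"dy":0,"dz":0,"roll":0}]'
```

```text
clock: 9.98
tcp_pos: [0.6267, 0.0623, 0.1168]
orientation: [0.0, 0.897, 0.441, 0.0]
wrist_force: [-0.1, -0.6, 0.3]
finger_gap: -0.0
```

```bash
python3 -m handwheel '[{"dx":0,"dy":0.05,"dz":0.05,"roll":0},{"dx":0,"dy":0,"dz":0.03,"roll":0},{"dx":0,"dy":0,"dz":0,"roll":0},{"dx":0,"dy":0,"dz":0,"roll":0}]'
```

```text
clock: 10.32
tcp_pos: [0.6279, 0.0614, 0.1156]
orientation: [0.0, 0.898, 0.441, 0.0]
wrist_force: [-1.2, 0.6, 4.4]
finger_gap: -0.0002
```

```bash
python3 -m handwheel '[{"dx":0,"dy":0,"dz":0.06,"roll":0},{"dx":0,"dy":0,"dz":0.06,"roll":0},{"dx":0,"dy":0,"dz":0.06,"roll":0},{"dx":0,"dy":0,"dz":0.06,"roll":0},{"dx":0,"dy":0,"dz":0.06,"roll":0},{"dx":0,"dy":0,"dz":0.05,"roll":0},{"dx":0,"dy":0,"dz":0,"roll":0},{"dx":0,"dy":0,"dz":0,"roll":0}]'
```

```text
clock: 10.98
tcp_pos: [0.6279, 0.0614, 0.109]
orientation: [0.0, 0.898, 0.441, 0.0]
wrist_force: [-2.3, 1.0, 6.2]
finger_gap: 0.0002
```

```bash
python3 -m handwheel '[{"dx":0,"dy":0,"dz":-0.5,"roll":0},{"dx":-0.2,"dy":-0.2,"dz":-0.4,"roll":0},{"dx":-0.9,"dy":-0.9,"dz":0,"roll":0},{"dx":-0.9,"dy":-0.9,"dz":0,"roll":0},{"dx":-0.9,"dy":-0.9,"dz":0,"roll":0},{"dx":-0.9,"dy":-0.9,"dz":0,"roll":0},{"dx":-0.9,"dy":-0.9,"dz":0,"roll":0},{"dx":0,"dy":0,"dz":0,"roll":0}]'
python3 -m handwheel '[{"dx":0,"dy":0,"dz":0.2,"roll":0},{"dx":0,"dy":0,"dz":0.15,"roll":0},{"dx":0,"dy":0,"dz":0,"roll":0}]'
python3 -c "
from h import *
go(*P[2],.1175)"
```

```text
clock: 11.65
tcp_pos: [0.4901, 0.0445, 0.126]
orientation: [-0.001, 0.898, 0.441, -0.002]
wrist_force: [-1.3, 0.5, 0.2]
finger_gap: -0.0003
clock: 11.9
tcp_pos: [0.4967, 0.0444, 0.1188]
orientation: [0.0, 0.898, 0.441, 0.0]
wrist_force: [-0.8, 0.7, -0.4]
finger_gap: -0.0001
t 11.9 tcp [0.4967 0.0444 0.1188] yaw 52.32 tilt 0.04 F [-0.8  0.7 -0.4] gap -0.0001 j [-0.07  0.23 -0.35  0.99 -0.    2.16]
need units (20mm) dx,dy,dz [-0.064 -0.028  0.065]
```

```bash
python3 -m handwheel '[{"dx":0,"dy":0,"dz":0.06,"roll":0},{"dx":0,"dy":0,"dz":0.06,"roll":0},{"dx":0,"dy":0,"dz":0,"roll":0},{"dx":0,"dy":0,"dz":0,"roll":0}]'
python3 -m handwheel '[{"dx":0,"dy":0,"dz":0.04,"roll":0},{"dx":0,"dy":0,"dz":0,"roll":0},{"dx":0,"dy":0,"dz":0,"roll":0}]'
```

```text
clock: 12.23
tcp_pos: [0.4961, 0.0445, 0.1165]
orientation: [-0.0, 0.898, 0.441, -0.0]
wrist_force: [-0.4, -0.4, -0.6]
finger_gap: -0.0004
clock: 12.48
tcp_pos: [0.4961, 0.0445, 0.1162]
orientation: [0.0, 0.898, 0.441, 0.0]
wrist_force: [-0.0, 0.7, 3.8]
finger_gap: 0.0002
```

```bash
python3 -m handwheel '[{"dx":0,"dy":0,"dz":0.06,"roll":0},{"dx":0,"dy":0,"dz":0.06,"roll":0},{"dx":0,"dy":0,"dz":0.06,"roll":0},{"dx":0,"dy":0,"dz":0.06,"roll":0},{"dx":0,"dy":0,"dz":0.06,"roll":0},{"dx":0,"dy":0,"dz":0.06,"roll":0},{"dx":0,"dy":0,"dz":0,"roll":0},{"dx":0,"dy":0,"dz":0,"roll":0}]'
python3 -c "
from h import *
import cv2
cv2.imwrite('pics/s4.png',cv2.resize(env.read_camera('scene')[160:310,210:360],(600,600),interpolation=2))"
```

```text
clock: 13.15
tcp_pos: [0.4961, 0.0445, 0.1092]
orientation: [0.0, 0.898, 0.441, 0.0]
wrist_force: [-1.4, 0.3, 5.9]
finger_gap: 0.0002
```

View pics/s4.png

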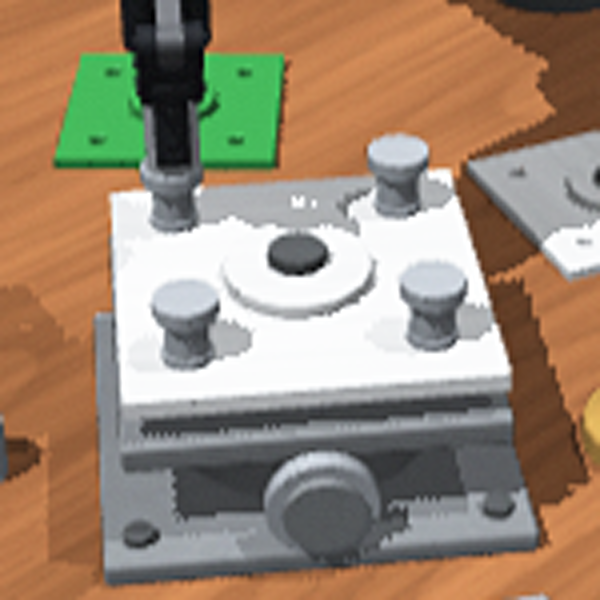

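```bash
python3 -m handwheel '[{"dx":0,"dy":0,"dz":-0.5,"roll":0},{"dx":0,"dy":0.2,"dz":-0.3,"roll":0},{"dx":0,"dy":0.9,"dz":0,"roll":0},{"dx":0,"dy":0.9,"dz":0,"roll":0},{"dx":0,"dy":0.9,"dz":0,"roll":0},{"dx":0,"dy":0.9,"dz":0,"roll":0},{"dx":0,"dy":0.85,"dz":0,"roll":0},{"dx":0,"dy":0,"dz":0,"roll":0}]'
python3 -m handwheel '[{"dx":0,"dy":0,"dz":0.3,"roll":0},{"dx":0,"dy":0,"dz":0.25,"roll":0},{"dx":0,"dy":0,"dz":0.1,"roll":0},{"dx":0,"dy":0,"dz":0,"roll":0}]'
python3 -c "
from h import *
go(*P[1],.110)"
```

```text
clock: 13.87
tcp_pos: [0.5726, -0.0146, 0.1252]
orientation: [0.001, 0.898, 0.44, 0.001]
wrist_force: [0.2, -0.3, 0.7]
finger_gap: 0.0001
clock: 14.2
tcp_pos: [0.5679, -0.0117, 0.1107]
orientation: [-0.001, 0.897, 0.441, -0.001]
wrist_force: [-0.3, 0.2, 0.3]
finger_gap: -0.0002
t 14.2 tcp [ 0.5679 -0.0117  0.1107] yaw 52.37 tilt 0.14 F [-0.3  0.2  0.3] gap -0.0002 j [-0.16  0.37 -0.18  1.02 -0.    2.07]
need units (20mm) dx,dy,dz [-0.021  0.139  0.033]
```

```bash
python3 -m handwheel '[{"dx":0,"dy":0.06,"dz":0.06,"roll":0},{"dx":0,"dy":0,"dz":0.06,"roll":0},{"dx":0,"dy":0,"dz":0.06,"roll":0},{"dx":0,"dy":0,"dz":0.06,"roll":0},{"dx":0,"dy":0,"dz":0,"roll":0},{"dx":0,"dy":0,"dz":0,"roll":0}]'
python3 -m handwheel '[{"dx":0,"dy":0,"dz":0.05,"roll":0},{"dx":0,"dy":0,"dz":0.05,"roll":0},{"dx":0,"dy":0,"dz":0,"roll":0}]'
```

```text
clock: 14.7
tcp_pos: [0.5705, -0.0129, 0.1078]
orientation: [0.0, 0.897, 0.441, 0.0]
wrist_force: [-1.3, 0.6, 6.1]
finger_gap: -0.0001
clock: 14.95
tcp_pos: [0.5705, -0.0129, 0.1061]
orientation: [0.0, 0.897, 0.441, 0.0]
wrist_force: [-2.6, 0.2, 7.4]
finger_gap: -0.0001
```

```bash
python3 -m handwheel '[{"dx":0,"dy":0,"dz":0.04,"roll":0},{"dx":0,"dy":0,"dz":0.04,"roll":0},{"dx":0,"dy":0,"dz":0,"roll":0}]'
python3 -m handwheel '[{"dx":0,"dy":0,"dz":0.04,"roll":0},{"dx":0,"dy":0,"dz":0.04,"roll":0},{"dx":0,"dy":0,"dz":0,"roll":0}]'
```

```text
clock: 15.2
tcp_pos: [0.5705, -0.0129, 0.1047]
orientation: [0.0, 0.897, 0.441, 0.001]
wrist_force: [-2.9, 0.8, 6.9]
finger_gap: -0.0
clock: 15.45
tcp_pos: [0.5705, -0.0129, 0.1031]
orientation: [0.0, 0.897, 0.441, 0.001]
wrist_force: [-3.4, 0.8, 8.0]
finger_gap: 0.0002
```

```bash
python3 -m handwheel '[{"dx":0,"dy":0,"dz":0.04,"roll":0},{"dx":0,"dy":0,"dz":0.03,"roll":0},{"dx":0,"dy":0,"dz":0,"roll":0}]'
python3 -m handwheel '[{"dx":0,"dy":0,"dz":0.03,"roll":0},{"dx":0,"dy":0,"dz":0.03,"roll":0},{"dx":0,"dy":0,"dz":0,"roll":0}]'
```

```text
clock: 15.7
tcp_pos: [0.5705, -0.013, 0.1023]
orientation: [0.0, 0.897, 0.441, 0.001]
wrist_force: [-4.5, 1.1, 11.0]
finger_gap: 0.0003
clock: 15.95
tcp_pos: [0.5705, -0.0129, 0.1019]
orientation: [0.001, 0.897, 0.441, 0.001]
wrist_force: [-6.6, 2.3, 16.3]
finger_gap: 0.0001
```

```bash
python3 -m handwheel '[{"dx":0,"dy":0,"dz":-0.5,"roll":0},{"dx":0.2,"dy":-0.2,"dz":-0.6,"roll":0},{"dx":0.9,"dy":-0.9,"dz":0,"roll":0},{"dx":0.9,"dy":-0.9,"dz":0,"roll":0},{"dx":0.9,"dy":-0.9,"dz":0,"roll":0},{"dx":0.9,"dy":-0.9,"dz":0,"roll":0},{"dx":0.9,"dy":-0.9,"dz":0,"roll":0},{"dx":0,"dy":0,"dz":0,"roll":0}]'
python3 -m handwheel '[{"dx":0,"dy":0,"dz":0.3,"roll":0},{"dx":0,"dy":0,"dz":0.2,"roll":0},{"dx":0,"dy":0,"dz":0,"roll":0},{"dx":0,"dy":0,"dz":0,"roll":0}]'
python3 -c "
from h import *
go(*P[3],.110)"
```

```text
clock: 16.62
tcp_pos: [0.5526, 0.1225, 0.1214]
orientation: [-0.001, 0.897, 0.443, 0.0]
wrist_force: [-0.5, 0.4, 0.3]
finger_gap: 0.0
clock: 16.95
tcp_pos: [0.5532, 0.1176, 0.1104]
orientation: [-0.0, 0.898, 0.44, -0.001]
wrist_force: [0.8, 0.3, -0.2]
finger_gap: -0.0
t 16.95 tcp [0.5532 0.1176 0.1104] yaw 52.24 tilt 0.07 F [ 0.8  0.3 -0.2] gap -0.0 j [ 0.07  0.36 -0.19  1.02 -0.    2.3 ]
need units (20mm) dx,dy,dz [ 0.009 -0.026  0.021]
```

```bash
python3 -m handwheel '[{"dx":0,"dy":0,"dz":0.06,"roll":0},{"dx":0,"dy":0,"dz":0.06,"roll":0},{"dx":0,"dy":0,"dz":0.06,"roll":0},{"dx":0,"dy":0,"dz":0.06,"roll":0},{"dx":0,"dy":0,"dz":0,"roll":0},{"dx":0,"dy":0,"dz":0,"roll":0}]'
python3 -m handwheel '[{"dx":0,"dy":0,"dz":0.05,"roll":0},{"dx":0,"dy":0,"dz":0.05,"roll":0},{"dx":0,"dy":0,"dz":0,"roll":0}]'
```

```text
clock: 17.45
tcp_pos: [0.5538, 0.118, 0.1071]
orientation: [0.001, 0.898, 0.441, 0.0]
wrist_force: [-1.3, -1.8, 5.6]
finger_gap: 0.0003
clock: 17.7
tcp_pos: [0.5538, 0.118, 0.1054]
orientation: [0.001, 0.898, 0.441, 0.0]
wrist_force: [-1.7, -1.4, 6.1]
finger_gap: 0.0005
```

```bash
python3 -m handwheel '[{"dx":0,"dy":0,"dz":0.04,"roll":0},{"dx":0,"dy":0,"dz":0.04,"roll":0},{"dx":0,"dy":0,"dz":0,"roll":0}]'
python3 -m handwheel '[{"dx":0,"dy":0,"dz":0.04,"roll":0},{"dx":0,"dy":0,"dz":0.04,"roll":0},{"dx":0,"dy":0,"dz":0,"roll":0}]'
```

```text
clock: 17.95
tcp_pos: [0.5538, 0.118, 0.1039]
orientation: [0.001, 0.898, 0.441, 0.0]
wrist_force: [-2.2, -2.3, 7.0]
finger_gap: -0.0002
clock: 18.2
tcp_pos: [0.5538, 0.118, 0.1023]
orientation: [0.001, 0.898, 0.441, 0.0]
wrist_force: [-3.4, -2.8, 7.8]
finger_gap: -0.0001
```

```bash
python3 -m handwheel '[{"dx":0,"dy":0,"dz":0.04,"roll":0},{"dx":0,"dy":0,"dz":0.03,"roll":0},{"dx":0,"dy":0,"dz":0,"roll":0}]'
```

```text
clock: 18.45
tcp_pos: [0.5538, 0.118, 0.1018]
orientation: [0.001, 0.898, 0.441, 0.001]
wrist_force: [-4.6, -2.6, 14.7]
finger_gap: -0.0001
```

```bash
python3 -m handwheel '[{"dx":0,"dy":0,"dz":0.02,"roll":0},{"dx":0,"dy":0,"dz":0,"roll":0}]'
python3 -m handwheel '[{"dx":0,"dy":0,"dz":-0.5,"roll":0},{"dx":0,"dy":0.2,"dz":-0.6,"roll":0},{"dx":0,"dy":0.9,"dz":0,"roll":0},{"dx":0,"dy":0.9,"dz":0,"roll":0},{"dx":0,"dy":0.9,"dz":0,"roll":0},{"dx":0,"dy":0.9,"dz":0,"roll":0},{"dx":0,"dy":0.85,"dz":0,"roll":0},{"dx":0,"dy":0,"dz":0,"roll":0}]'
python3 -m handwheel '[{"dx":0,"dy":0,"dz":0.25,"roll":0},{"dx":0,"dy":0,"dz":0.2,"roll":0},{"dx":0,"dy":0,"dz":0,"roll":0},{"dx":0,"dy":0,"dz":0,"roll":0}]'
python3 -c "
from h import *
go(*P[0],.110)"
```

```text
clock: 18.62
tcp_pos: [0.5539, 0.118, 0.1018]
orientation: [0.001, 0.898, 0.441, 0.001]
wrist_force: [-5.9, -2.4, 16.3]
finger_gap: -0.0001
clock: 19.28
tcp_pos: [0.6298, 0.0597, 0.1212]
orientation: [0.001, 0.898, 0.44, 0.001]
wrist_force: [1.1, 0.2, -0.7]
finger_gap: -0.0002
clock: 19.62
tcp_pos: [0.6258, 0.0625, 0.1117]
orientation: [-0.0, 0.897, 0.441, -0.001]
wrist_force: [0.9, 0.0, 0.3]
finger_gap: 0.0
t 19.62 tcp [0.6258 0.0625 0.1117] yaw 52.37 tilt 0.1 F [0.9 0.  0.3] gap 0.0 j [-0.03  0.47 -0.01  1.09  0.    2.2 ]
need units (20mm) dx,dy,dz [-0.028  0.115  0.082]
```

```bash
python3 -m handwheel '[{"dx":0,"dy":0.05,"dz":0.06,"roll":0},{"dx":0,"dy":0,"dz":0.06,"roll":0},{"dx":0,"dy":0,"dz":0.06,"roll":0},{"dx":0,"dy":0,"dz":0.06,"roll":0},{"dx":0,"dy":0,"dz":0,"roll":0},{"dx":0,"dy":0,"dz":0,"roll":0}]'
python3 -m handwheel '[{"dx":0,"dy":0,"dz":0.05,"roll":0},{"dx":0,"dy":0,"dz":0.05,"roll":0},{"dx":0,"dy":0,"dz":0,"roll":0}]'
```

```text
clock: 20.12
tcp_pos: [0.6279, 0.0615, 0.1083]
orientation: [0.0, 0.897, 0.441, 0.0]
wrist_force: [-2.6, 0.8, 5.2]
finger_gap: 0.0001
clock: 20.37
tcp_pos: [0.6279, 0.0615, 0.1064]
orientation: [0.0, 0.897, 0.441, 0.0]
wrist_force: [-2.0, 1.4, 6.1]
finger_gap: -0.0
```

```bash
python3 -m handwheel '[{"dx":0,"dy":0,"dz":0.05,"roll":0},{"dx":0,"dy":0,"dz":0.05,"roll":0},{"dx":0,"dy":0,"dz":0,"roll":0}]'
```

```text
clock: 20.62
tcp_pos: [0.6279, 0.0616, 0.1044]
orientation: [0.0, 0.897, 0.441, 0.0]
wrist_force: [-2.8, 0.3, 6.0]
finger_gap: -0.0002
```

```bash
python3 -m handwheel '[{"dx":0,"dy":0,"dz":0.04,"roll":0},{"dx":0,"dy":0,"dz":0.04,"roll":0},{"dx":0,"dy":0,"dz":0,"roll":0}]'
python3 -m handwheel '[{"dx":0,"dy":0,"dz":0.03,"roll":0},{"dx":0,"dy":0,"dz":0.02,"roll":0},{"dx":0,"dy":0,"dz":0,"roll":0}]'
```

```text
clock: 20.87
tcp_pos: [0.6279, 0.0615, 0.1029]
orientation: [0.0, 0.897, 0.441, 0.0]
wrist_force: [-2.6, 0.4, 5.8]
finger_gap: -0.0001
clock: 21.12
tcp_pos: [0.6279, 0.0615, 0.102]
orientation: [0.0, 0.897, 0.441, 0.0]
wrist_force: [-2.8, 0.4, 7.3]
finger_gap: -0.0002
```

```bash
python3 -m handwheel '[{"dx":0,"dy":0,"dz":0.03,"roll":0},{"dx":0,"dy":0,"dz":0.03,"roll":0},{"dx":0,"dy":0,"dz":0,"roll":0}]'
```

```text
clock: 21.37
tcp_pos: [0.6279, 0.0615, 0.1019]
orientation: [0.0, 0.897, 0.441, 0.001]
wrist_force: [-5.5, 0.3, 13.1]
finger_gap: -0.0
```

```bash
python3 -m handwheel '[{"dx":0,"dy":0,"dz":0.03,"roll":0},{"dx":0,"dy":0,"dz":0.02,"roll":0},{"dx":0,"dy":0,"dz":0,"roll":0}]'
```

```text
clock: 21.62
tcp_pos: [0.628, 0.0615, 0.1018]
orientation: [0.0, 0.897, 0.441, 0.001]
wrist_force: [-6.8, 1.1, 17.6]
finger_gap: 0.0002
```

Firm at 17.6 N. Now the opposite cap.

```bash
python3 -m handwheel '[{"dx":0,"dy":0,"dz":-0.5,"roll":0},{"dx":-0.2,"dy":-0.2,"dz":-0.6,"roll":0},{"dx":-0.9,"dy":-0.9,"dz":0,"roll":0},{"dx":-0.9,"dy":-0.9,"dz":0,"roll":0},{"dx":-0.9,"dy":-0.9,"dz":0,"roll":0},{"dx":-0.9,"dy":-0.9,"dz":0,"roll":0},{"dx":-0.9,"dy":-0.9,"dz":0,"roll":0},{"dx":0,"dy":0,"dz":0,"roll":0}]'
python3 -m handwheel '[{"dx":0,"dy":0,"dz":0.2,"roll":0},{"dx":0,"dy":0,"dz":0.2,"roll":0},{"dx":0,"dy":0,"dz":0,"roll":0},{"dx":0,"dy":0,"dz":0,"roll":0}]'
python3 -c "
from h import *
go(*P[2],.110)"
```

```text
clock: 22.28
tcp_pos: [0.4902, 0.0443, 0.1203]
orientation: [-0.001, 0.898, 0.441, -0.002]
wrist_force: [-1.2, 0.0, -0.8]
finger_gap: -0.0001
clock: 22.62
tcp_pos: [0.4968, 0.0443, 0.1123]
orientation: [0.0, 0.898, 0.441, -0.0]
wrist_force: [-0.5, 0.5, 0.2]
finger_gap: 0.0002
t 22.62 tcp [0.4968 0.0443 0.1123] yaw 52.33 tilt 0.01 F [-0.5  0.5  0.2] gap 0.0002 j [-0.07  0.24 -0.36  0.97 -0.    2.16]
need units (20mm) dx,dy,dz [-0.063 -0.034  0.117]
```

```bash
python3 -m handwheel '[{"dx":0,"dy":0,"dz":0.06,"roll":0},{"dx":0,"dy":0,"dz":0.06,"roll":0},{"dx":0,"dy":0,"dz":0.06,"roll":0},{"dx":0,"dy":0,"dz":0.06,"roll":0},{"dx":0,"dy":0,"dz":0,"roll":0},{"dx":0,"dy":0,"dz":0,"roll":0}]'
python3 -m handwheel '[{"dx":0,"dy":0,"dz":0.05,"roll":0},{"dx":0,"dy":0,"dz":0.05,"roll":0},{"dx":0,"dy":0,"dz":0.05,"roll":0},{"dx":0,"dy":0,"dz":0,"roll":0}]'
```

```text
clock: 23.12
tcp_pos: [0.4964, 0.0443, 0.1083]
orientation: [0.0, 0.898, 0.441, 0.0]
wrist_force: [-0.7, 0.1, 4.6]
finger_gap: 0.0004
clock: 23.45
tcp_pos: [0.4965, 0.0443, 0.1055]
orientation: [0.0, 0.898, 0.441, 0.001]
wrist_force: [-1.7, 1.0, 5.2]
finger_gap: -0.0001
```

```bash
python3 -m handwheel '[{"dx":0,"dy":0,"dz":0.05,"roll":0},{"dx":0,"dy":0,"dz":0.05,"roll":0},{"dx":0,"dy":0,"dz":0,"roll":0}]'
```

```text
clock: 23.7
tcp_pos: [0.4965, 0.0443, 0.1035]
orientation: [0.0, 0.898, 0.441, 0.001]
wrist_force: [-0.3, 0.2, 5.4]
finger_gap: 0.0001
```

```bash
python3 -m handwheel '[{"dx":0,"dy":0,"dz":0.04,"roll":0},{"dx":0,"dy":0,"dz":0.03,"roll":0},{"dx":0,"dy":0,"dz":0,"roll":0}]'
```

```text
clock: 23.95
tcp_pos: [0.4965, 0.0443, 0.1022]
orientation: [0.0, 0.898, 0.441, 0.001]
wrist_force: [-0.7, 1.1, 6.5]
finger_gap: -0.0002
```

```bash
python3 -m handwheel '[{"dx":0,"dy":0,"dz":0.03,"roll":0},{"dx":0,"dy":0,"dz":0.02,"roll":0},{"dx":0,"dy":0,"dz":0,"roll":0}]'
```

```text
clock: 24.2
tcp_pos: [0.4965, 0.0443, 0.1019]
orientation: [0.0, 0.898, 0.441, 0.001]
wrist_force: [-3.3, -0.4, 11.8]
finger_gap: -0.0002
```

```bash
python3 -m handwheel '[{"dx":0,"dy":0,"dz":0.03,"roll":0},{"dx":0,"dy":0,"dz":0.02,"roll":0},{"dx":0,"dy":0,"dz":0,"roll":0}]'
python3 -m handwheel '[{"dx":0,"dy":0,"dz":-0.5,"roll":0},{"dx":0,"dy":0.2,"dz":-0.5,"roll":0},{"dx":0,"dy":0.9,"dz":0,"roll":0},{"dx":0,"dy":0.9,"dz":0,"roll":0},{"dx":0,"dy":0.9,"dz":0,"roll":0},{"dx":0,"dy":0.9,"dz":0,"roll":0},{"dx":0,"dy":0.85,"dz":0,"roll":0},{"dx":0,"dy":0,"dz":0,"roll":0}]'
python3 -m handwheel '[{"dx":0,"dy":0.05,"dz":0.35,"roll":0},{"dx":0,"dy":0.05,"dz":0.35,"roll":0},{"dx":0,"dy":0,"dz":0.1,"roll":0},{"dx":0,"dy":0,"dz":0,"roll":0},{"dx":0,"dy":0,"dz":0,"roll":0}]'
python3 -c "
from h import *
go(*P[1],.104)"
```

```text
clock: 24.45
tcp_pos: [0.4965, 0.0443, 0.1018]
orientation: [0.001, 0.898, 0.441, 0.001]
wrist_force: [-5.8, 1.1, 19.3]
finger_gap: 0.0003
clock: 25.12
tcp_pos: [0.5723, -0.0145, 0.1193]
orientation: [0.001, 0.898, 0.44, 0.001]
wrist_force: [-0.5, -1.2, 0.1]
finger_gap: -0.0003
clock: 25.53
tcp_pos: [0.5703, -0.0131, 0.1031]
orientation: [-0.0, 0.897, 0.441, -0.0]
wrist_force: [-0.8, 0.4, 0.3]
finger_gap: 0.0001
t 25.53 tcp [ 0.5703 -0.0131  0.1031] yaw 52.36 tilt 0.07 F [-0.8  0.4  0.3] gap 0.0001 j [-0.16  0.37 -0.19  1.01  0.    2.06]
need units (20mm) dx,dy,dz [-0.034  0.002 -0.045]
```

Third round: P1, gently.

```bash
python3 -m handwheel '[{"dx":0,"dy":0,"dz":0.04,"roll":0},{"dx":0,"dy":0,"dz":0.03,"roll":0},{"dx":0,"dy":0,"dz":0.03,"roll":0},{"dx":0,"dy":0,"dz":0,"roll":0},{"dx":0,"dy":0,"dz":0,"roll":0}]'
```

```text
clock: 25.95
tcp_pos: [0.5711, -0.0135, 0.1019]
orientation: [-0.0, 0.897, 0.441, 0.0]
wrist_force: [-1.4, 0.9, 5.0]
finger_gap: -0.0001
```

```bash
python3 -m handwheel '[{"dx":0,"dy":0,"dz":0.03,"roll":0},{"dx":0,"dy":0,"dz":0.02,"roll":0},{"dx":0,"dy":0,"dz":0,"roll":0}]'
```

```text
clock: 26.2
tcp_pos: [0.5711, -0.0135, 0.1019]
orientation: [0.0, 0.898, 0.441, 0.0]
wrist_force: [-5.0, 1.6, 11.6]
finger_gap: -0.0002
```

```bash
python3 -m handwheel '[{"dx":0,"dy":0,"dz":0.03,"roll":0},{"dx":0,"dy":0,"dz":0.02,"roll":0},{"dx":0,"dy":0,"dz":0,"roll":0}]'
python3 -m handwheel '[{"dx":0,"dy":0,"dz":-0.5,"roll":0},{"dx":0.2,"dy":-0.2,"dz":-0.5,"roll":0},{"dx":0.9,"dy":-0.9,"dz":0,"roll":0},{"dx":0.9,"dy":-0.9,"dz":0,"roll":0},{"dx":0.9,"dy":-0.9,"dz":0,"roll":0},{"dx":0.9,"dy":-0.9,"dz":0,"roll":0},{"dx":0.9,"dy":-0.9,"dz":0,"roll":0},{"dx":0,"dy":0,"dz":0,"roll":0}]'
python3 -m handwheel '[{"dx":0,"dy":0,"dz":0.35,"roll":0},{"dx":0,"dy":0,"dz":0.3,"roll":0},{"dx":0,"dy":0,"dz":0.1,"roll":0},{"dx":0,"dy":0,"dz":0,"roll":0},{"dx":0,"dy":0,"dz":0,"roll":0}]'
python3 -c "
from h import *
go(*P[3],.104)"
```

```text
clock: 26.45
tcp_pos: [0.5712, -0.0135, 0.1018]
orientation: [0.0, 0.897, 0.441, 0.001]
wrist_force: [-5.5, 2.5, 16.7]
finger_gap: 0.0001
clock: 27.12
tcp_pos: [0.5536, 0.1222, 0.1199]
orientation: [-0.001, 0.897, 0.443, 0.0]
wrist_force: [0.2, -0.5, -0.5]
finger_gap: -0.0004
clock: 27.53
tcp_pos: [0.5541, 0.1171, 0.104]
orientation: [-0.0, 0.898, 0.44, -0.0]
wrist_force: [-0.1, -0.6, 0.0]
finger_gap: -0.0
t 27.53 tcp [0.5541 0.1171 0.104 ] yaw 52.24 tilt 0.06 F [-0.1 -0.6  0. ] gap -0.0 j [ 0.07  0.37 -0.2   1.01 -0.    2.3 ]
need units (20mm) dx,dy,dz [ 0.001 -0.077 -0.001]
```

```bash
python3 -m handwheel '[{"dx":0,"dy":0,"dz":0.05,"roll":0},{"dx":0,"dy":0,"dz":0.04,"roll":0},{"dx":0,"dy":0,"dz":0.04,"roll":0},{"dx":0,"dy":0,"dz":0,"roll":0},{"dx":0,"dy":0,"dz":0,"roll":0}]'
```

```text
clock: 27.95
tcp_pos: [0.5543, 0.118, 0.1019]
orientation: [0.0, 0.898, 0.441, 0.0]
wrist_force: [0.5, -0.0, -0.0]
finger_gap: 0.0001
```

```bash
python3 -m handwheel '[{"dx":0,"dy":0,"dz":0.03,"roll":0},{"dx":0,"dy":0,"dz":0.02,"roll":0},{"dx":0,"dy":0,"dz":0,"roll":0}]'
```

```text
clock: 28.2
tcp_pos: [0.5543, 0.1181, 0.1019]
orientation: [0.0, 0.898, 0.441, 0.0]
wrist_force: [-2.3, -1.2, 6.1]
finger_gap: 0.0003
```

```bash
python3 -m handwheel '[{"dx":0,"dy":0,"dz":0.03,"roll":0},{"dx":0,"dy":0,"dz":0.02,"roll":0},{"dx":0,"dy":0,"dz":0,"roll":0}]'
```

```text
clock: 28.45
tcp_pos: [0.5544, 0.1181, 0.1019]
orientation: [0.001, 0.898, 0.441, 0.001]
wrist_force: [-5.5, -1.0, 11.9]
finger_gap: -0.0
```

```bash
python3 -m handwheel '[{"dx":0,"dy":0,"dz":0.03,"roll":0},{"dx":0,"dy":0,"dz":0.01,"roll":0},{"dx":0,"dy":0,"dz":0,"roll":0}]'
```

```text
clock: 28.7
tcp_pos: [0.5544, 0.118, 0.1018]
orientation: [0.001, 0.898, 0.441, 0.001]
wrist_force: [-6.1, -1.6, 16.7]
finger_gap: -0.0
```

Snug. On to P0.

```bash
python3 -m handwheel '[{"dx":0,"dy":0,"dz":-0.5,"roll":0},{"dx":0,"dy":0.2,"dz":-0.5,"roll":0},{"dx":0,"dy":0.9,"dz":0,"roll":0},{"dx":0,"dy":0.9,"dz":0,"roll":0},{"dx":0,"dy":0.9,"dz":0,"roll":0},{"dx":0,"dy":0.9,"dz":0,"roll":0},{"dx":0,"dy":0.85,"dz":0,"roll":0},{"dx":0,"dy":0,"dz":0,"roll":0}]'
python3 -m handwheel '[{"dx":0,"dy":0,"dz":0.35,"roll":0},{"dx":0,"dy":0,"dz":0.3,"roll":0},{"dx":0,"dy":0,"dz":0.1,"roll":0},{"dx":0,"dy":0,"dz":0,"roll":0},{"dx":0,"dy":0,"dz":0,"roll":0}]'
python3 -c "
from h import *
go(*P[0],.104)"
```

```text
clock: 29.37
tcp_pos: [0.631, 0.0591, 0.1193]
orientation: [0.001, 0.898, 0.44, 0.001]
wrist_force: [0.9, 0.5, -0.3]
finger_gap: 0.0002
clock: 29.78
tcp_pos: [0.627, 0.0619, 0.1037]
orientation: [-0.0, 0.897, 0.441, -0.0]
wrist_force: [-0.7, 0.1, 0.0]
finger_gap: -0.0001
t 29.78 tcp [0.627  0.0619 0.1037] yaw 52.38 tilt 0.06 F [-0.7  0.1  0. ] gap -0.0001 j [-0.03  0.48 -0.02  1.07 -0.    2.2 ]
need units (20mm) dx,dy,dz [-0.037  0.048 -0.013]
```

```bash
python3 -m handwheel '[{"dx":0,"dy":0.04,"dz":0.05,"roll":0},{"dx":0,"dy":0,"dz":0.04,"roll":0},{"dx":0,"dy":0,"dz":0.03,"roll":0},{"dx":0,"dy":0,"dz":0,"roll":0},{"dx":0,"dy":0,"dz":0,"roll":0}]'
```

```text
clock: 30.2
tcp_pos: [0.6286, 0.0609, 0.102]
orientation: [0.0, 0.898, 0.441, 0.0]
wrist_force: [0.0, 0.2, 2.4]
finger_gap: -0.0001
```

```bash
python3 -m handwheel '[{"dx":0,"dy":0,"dz":0.03,"roll":0},{"dx":0,"dy":0,"dz":0.03,"roll":0},{"dx":0,"dy":0,"dz":0,"roll":0}]'
```

```text
clock: 30.45
tcp_pos: [0.6286, 0.0609, 0.1019]
orientation: [0.0, 0.898, 0.441, 0.001]
wrist_force: [-2.7, 2.0, 8.6]
finger_gap: -0.0
```

```bash
python3 -m handwheel '[{"dx":0,"dy":0,"dz":0.03,"roll":0},{"dx":0,"dy":0,"dz":0.02,"roll":0},{"dx":0,"dy":0,"dz":0,"roll":0}]'
```

```text
clock: 30.7
tcp_pos: [0.6287, 0.0608, 0.1019]
orientation: [0.0, 0.898, 0.441, 0.001]
wrist_force: [-4.3, 0.4, 12.9]
finger_gap: 0.0003
```

```bash
python3 -m handwheel '[{"dx":0,"dy":0,"dz":0.03,"roll":0},{"dx":0,"dy":0,"dz":0.01,"roll":0},{"dx":0,"dy":0,"dz":0,"roll":0}]'
python3 -m handwheel '[{"dx":0,"dy":0,"dz":-0.5,"roll":0},{"dx":-0.2,"dy":-0.2,"dz":-0.5,"roll":0},{"dx":-0.9,"dy":-0.9,"dz":0,"roll":0},{"dx":-0.9,"dy":-0.9,"dz":0,"roll":0},{"dx":-0.9,"dy":-0.9,"dz":0,"roll":0},{"dx":-0.9,"dy":-0.9,"dz":0,"roll":0},{"dx":-0.9,"dy":-0.9,"dz":0,"roll":0},{"dx":0,"dy":0,"dz":0,"roll":0}]'
python3 -m handwheel '[{"dx":0,"dy":0,"dz":0.3,"roll":0},{"dx":0,"dy":0,"dz":0.3,"roll":0},{"dx":0,"dy":0,"dz":0.1,"roll":0},{"dx":0,"dy":0,"dz":0,"roll":0},{"dx":0,"dy":0,"dz":0,"roll":0}]'
python3 -c "
from h import *
go(*P[2],.104)"
```

```text
clock: 30.95
tcp_pos: [0.6287, 0.0608, 0.1018]
orientation: [0.001, 0.898, 0.441, 0.001]
wrist_force: [-5.7, 1.5, 16.3]
finger_gap: -0.0001
clock: 31.62
tcp_pos: [0.4907, 0.0438, 0.1183]
orientation: [-0.001, 0.898, 0.441, -0.003]
wrist_force: [-1.0, -0.4, -0.1]
finger_gap: -0.0002
clock: 32.03
tcp_pos: [0.4971, 0.0438, 0.1042]
orientation: [-0.0, 0.898, 0.441, -0.0]
wrist_force: [0.1, 0.1, 0.0]
finger_gap: 0.0001
t 32.03 tcp [0.4971 0.0438 0.1042] yaw 52.33 tilt 0.04 F [0.1 0.1 0. ] gap 0.0001 j [-0.07  0.25 -0.37  0.96 -0.    2.16]
need units (20mm) dx,dy,dz [-0.054 -0.059  0.008]
```

```bash
python3 -m handwheel '[{"dx":0,"dy":0,"dz":0.05,"roll":0},{"dx":0,"dy":0,"dz":0.04,"roll":0},{"dx":0,"dy":0,"dz":0.04,"roll":0},{"dx":0,"dy":0,"dz":0,"roll":0},{"dx":0,"dy":0,"dz":0,"roll":0}]'
```

```text
clock: 32.45
tcp_pos: [0.4967, 0.0438, 0.1021]
orientation: [0.0, 0.898, 0.441, -0.0]
wrist_force: [0.3, -0.5, -0.3]
finger_gap: -0.0005
```

```bash
python3 -m handwheel '[{"dx":0,"dy":0,"dz":0.03,"roll":0},{"dx":0,"dy":0,"dz":0.03,"roll":0},{"dx":0,"dy":0,"dz":0,"roll":0}]'
```

```text
clock: 32.7
tcp_pos: [0.4967, 0.0438, 0.1019]
orientation: [0.0, 0.898, 0.441, 0.0]
wrist_force: [-2.5, -0.3, 7.1]
finger_gap: -0.0
```

```bash
python3 -m handwheel '[{"dx":0,"dy":0,"dz":0.03,"roll":0},{"dx":0,"dy":0,"dz":0.02,"roll":0},{"dx":0,"dy":0,"dz":0,"roll":0}]'
```

```text
clock: 32.95
tcp_pos: [0.4967, 0.0438, 0.1018]
orientation: [0.0, 0.898, 0.441, 0.001]
wrist_force: [-5.2, -0.2, 13.9]
finger_gap: -0.0
```

```bash
python3 -m handwheel '[{"dx":0,"dy":0,"dz":0.02,"roll":0},{"dx":0,"dy":0,"dz":0,"roll":0}]'
python3 -m handwheel '[{"dx":0,"dy":0,"dz":-0.5,"roll":0},{"dx":0,"dy":0.2,"dz":-0.5,"roll":0},{"dx":0,"dy":0.9,"dz":0,"roll":0},{"dx":0,"dy":0.9,"dz":0,"roll":0},{"dx":0,"dy":0.9,"dz":0,"roll":0},{"dx":0,"dy":0.9,"dz":0,"roll":0},{"dx":0,"dy":0.85,"dz":0,"roll":0},{"dx":0,"dy":0,"dz":0,"roll":0}]'
python3 -m handwheel '[{"dx":0,"dy":0.05,"dz":0.35,"roll":0},{"dx":0,"dy":0,"dz":0.3,"roll":0},{"dx":0,"dy":0,"dz":0.1,"roll":0},{"dx":0,"dy":0,"dz":0.05,"roll":0},{"dx":0,"dy":0,"dz":0,"roll":0},{"dx":0,"dy":0,"dz":0,"roll":0}]'
```

```text
clock: 33.12
tcp_pos: [0.4968, 0.0438, 0.1018]
orientation: [0.001, 0.898, 0.441, 0.001]
wrist_force: [-7.1, 0.8, 16.8]
finger_gap: -0.0001
clock: 33.78
tcp_pos: [0.5731, -0.015, 0.1197]
orientation: [0.001, 0.898, 0.44, 0.001]
wrist_force: [2.0, -0.0, 0.3]
finger_gap: -0.0002
clock: 34.28
tcp_pos: [0.5707, -0.0132, 0.1035]
orientation: [-0.0, 0.897, 0.441, -0.0]
wrist_force: [0.1, -0.4, 0.3]
finger_gap: -0.0001
```

```bash
python3 -m handwheel '[{"dx":0,"dy":0,"dz":0.03,"roll":0},{"dx":0,"dy":0,"dz":0.03,"roll":0},{"dx":0,"dy":0,"dz":0,"roll":0}]'
```

```text
clock: 34.53
tcp_pos: [0.5711, -0.0136, 0.1024]
orientation: [0.0, 0.898, 0.441, 0.0]
wrist_force: [-0.3, 1.3, -0.3]
finger_gap: -0.0002
```

```bash
python3 -m handwheel '[{"dx":0,"dy":0,"dz":0.03,"roll":0},{"dx":0,"dy":0,"dz":0.02,"roll":0},{"dx":0,"dy":0,"dz":0,"roll":0}]'
```

```text
clock: 34.78
tcp_pos: [0.5712, -0.0136, 0.1019]
orientation: [0.0, 0.898, 0.441, 0.0]
wrist_force: [-1.6, 0.5, 4.4]
finger_gap: -0.0003
```

```bash
python3 -m handwheel '[{"dx":0,"dy":0,"dz":0.03,"roll":0},{"dx":0,"dy":0,"dz":0.03,"roll":0},{"dx":0,"dy":0,"dz":0,"roll":0}]'
```

```text
clock: 35.03
tcp_pos: [0.5712, -0.0136, 0.1019]
orientation: [0.0, 0.898, 0.441, 0.001]
wrist_force: [-5.4, 1.0, 11.7]
finger_gap: -0.0004
```

```bash
python3 -m handwheel '[{"dx":0,"dy":0,"dz":0.03,"roll":0},{"dx":0,"dy":0,"dz":0.01,"roll":0},{"dx":0,"dy":0,"dz":0,"roll":0}]'
```

```text
clock: 35.28
tcp_pos: [0.5712, -0.0137, 0.1018]
orientation: [0.001, 0.898, 0.441, 0.001]
wrist_force: [-6.3, 1.0, 16.5]
finger_gap: -0.0002
```

```bash
python3 -m handwheel '[{"dx":0,"dy":0,"dz":-0.5,"roll":0},{"dx":0.2,"dy":-0.2,"dz":-0.5,"roll":0},{"dx":0.9,"dy":-0.9,"dz":0,"roll":0},{"dx":0.9,"dy":-0.9,"dz":0,"roll":0},{"dx":0.9,"dy":-0.9,"dz":0,"roll":0},{"dx":0.9,"dy":-0.9,"dz":0,"roll":0},{"dx":0.85,"dy":-0.85,"dz":0,"roll":0},{"dx":0,"dy":0,"dz":0,"roll":0}]'
python3 -m handwheel '[{"dx":0,"dy":0,"dz":0.35,"roll":0},{"dx":0,"dy":0,"dz":0.3,"roll":0},{"dx":0,"dy":0,"dz":0.15,"roll":0},{"dx":0,"dy":0,"dz":0.03,"roll":0},{"dx":0,"dy":0,"dz":0,"roll":0},{"dx":0,"dy":0,"dz":0,"roll":0}]'
```

```text
clock: 35.95
tcp_pos: [0.5535, 0.1208, 0.1196]
orientation: [-0.001, 0.897, 0.443, 0.0]
wrist_force: [0.1, -0.7, 0.2]
finger_gap: 0.0002
clock: 36.45
tcp_pos: [0.5543, 0.116, 0.1024]
orientation: [0.0, 0.898, 0.44, -0.0]
wrist_force: [0.1, -0.2, 0.4]
finger_gap: -0.0002
```

```bash
python3 -m handwheel '[{"dx":0,"dy":0,"dz":0.04,"roll":0},{"dx":0,"dy":0,"dz":0.03,"roll":0},{"dx":0,"dy":0,"dz":0,"roll":0},{"dx":0,"dy":0,"dz":0,"roll":0}]'
```

```text
clock: 36.78
tcp_pos: [0.5544, 0.1162, 0.1019]
orientation: [0.001, 0.898, 0.441, 0.0]
wrist_force: [-1.8, -2.9, 5.8]
finger_gap: -0.0001
```

```bash
python3 -m handwheel '[{"dx":0,"dy":0,"dz":0.03,"roll":0},{"dx":0,"dy":0,"dz":0.03,"roll":0},{"dx":0,"dy":0,"dz":0,"roll":0}]'
```

```text
clock: 37.03
tcp_pos: [0.5545, 0.1162, 0.1018]
orientation: [0.001, 0.898, 0.441, 0.0]
wrist_force: [-5.2, -2.7, 12.7]
finger_gap: -0.0003
```

```bash
python3 -m handwheel '[{"dx":0,"dy":0,"dz":0.03,"roll":0},{"dx":0,"dy":0,"dz":0.01,"roll":0},{"dx":0,"dy":0,"dz":0,"roll":0}]'
python3 -m handwheel '[{"dx":0,"dy":0,"dz":-0.5,"roll":0},{"dx":0,"dy":0,"dz":-0.9,"roll":0},{"dx":0,"dy":0,"dz":-1,"roll":0},{"dx":0,"dy":0,"dz":-1,"roll":0},{"dx":0,"dy":0,"dz":-1,"roll":0},{"dx":-1,"dy":0,"dz":-1,"roll":0},{"dx":-1,"dy":0,"dz":0,"roll":0},{"dx":-1,"dy":0,"dz":0,"roll":0}]'
python3 -m handwheel '[{"dx":-1,"dy":0,"dz":0,"roll":0},{"dx":-1,"dy":0,"dz":0,"roll":0},{"dx":-1,"dy":0,"dz":0,"roll":0},{"dx":-1,"dy":0,"dz":0,"roll":0},{"dx":-1,"dy":0,"dz":0,"roll":0},{"dx":-1,"dy":0,"dz":0,"roll":0},{"dx":-1,"dy":0,"dz":0,"roll":0},{"dx":0,"dy":0,"dz":0,"roll":0}]'
python3 -c "
from h import *
import cv2
a=cv2.resize(env.read_camera('scene')[180:330,200:400],(800,600),interpolation=2)
cv2.imwrite('pics/s9.png',a)
b=env.read_camera('top');cv2.imwrite('pics/t9.png',cv2.resize(b[130:260,215:360],None,fx=4,fy=4,interpolation=2))"
```

```text
clock: 37.28
tcp_pos: [0.5545, 0.1162, 0.1018]
orientation: [0.001, 0.898, 0.441, 0.001]
wrist_force: [-6.1, -2.5, 17.4]
finger_gap: 0.0003
clock: 37.95
tcp_pos: [0.5184, 0.0691, 0.2088]
orientation: [0.001, 0.897, 0.441, 0.001]
wrist_force: [0.3, -0.4, -0.3]
finger_gap: 0.0
clock: 38.62
tcp_pos: [0.4303, -0.043, 0.2073]
orientation: [0.0, 0.898, 0.44, -0.001]
wrist_force: [-0.1, -0.3, -0.1]
finger_gap: -0.0001
```

View pics/s9.png

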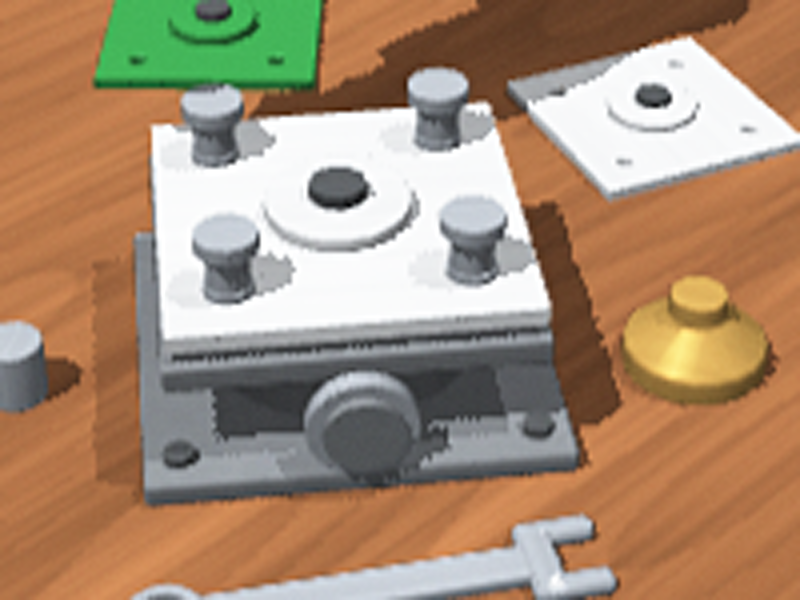

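View pics/t9.png

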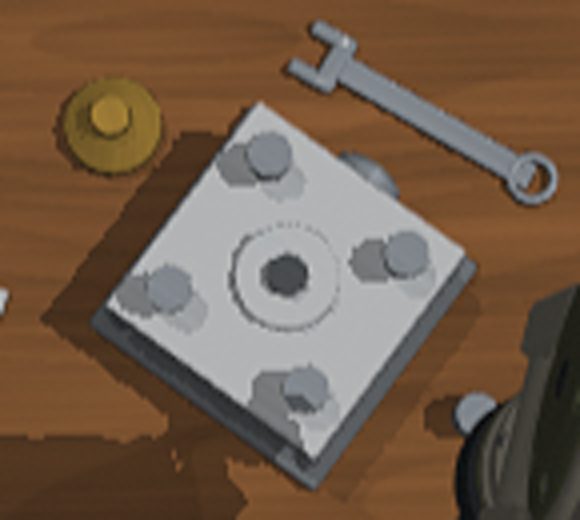

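The cover is down with an even gap to the flange, and all four caps stand at the same height. The impeller and spare cap have not moved, and nothing is touching the caps.

```bash
python3 -c "
from workcell import env
env.hand_in(); print(env.get_state()['clock'])"
```

```text
the job is handed in; nothing more can be done
the job is handed in; nothing more can be done
```

I pressed all four caps home in cross order and handed the job in at about 39 s of the 72 s allowed; no verdict was reported.

- **Round 1:** each cap went down about 7 mm, one diagonal pair first and then the other.
- **Round 2:** each cap was pressed until firm, at 16.3, 16.3, 17.6 and 19.3 N. All four came firm at the same height, about 101.8 mm above the bench, or 13.5 to 14.5 mm of travel.
- **Round 3:** all four were pressed again to 16.3–16.8 N and none moved noticeably.
- **Extra check:** I re-pressed the first diagonal pair to 16.5 and 17.4 N, and neither cap had gone slack. I did not re-check the second pair after that.

**Last checks:** the equal cap heights put the cover's underside at about 65.8 mm, within the 64–68 mm range for the spacers. The final pictures show the cover level, with the impeller and spare cap where they started. The highest reading at the end of any move was 19.3 N vertical, well under 45 N. I could not measure the force between each cap and the cover, so I judged that from the firm feel.

**Disagreement:** the camera put the cap tops 1 to 3 mm lower than where I felt contact, so I used the felt heights.

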